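# Span-check the grinding booth's dust meter with a glass reference cell

## Task

First set the dust meter's light gap: slide its receiver along the bed, gently, until you feel it press the steel gauge block firmly against the other jaw with no play left, and leave it there. Then pick up the glass reference cell by its two frosted faces only, never touching the clear ones, and hold it in the middle of the light path between the two heads, upright, with its clear faces square to the beam and touching nothing but the fingers. Finish while holding it there, do not put it down or let go, and leave the other things on the bench alone.

Things in the scene. Friction and masses are not known exactly. Their poses are not given: they have to be found in the camera images.
- meter: dust-opacity meter bolted to the bench: grey bed 90 x 270 mm (x, y), 16 mm high, with a small box-shaped head on a post at each end. Origin: centre of the bed's underside. The light beam runs along its y, 100 mm above the bench, over the bed's centre line; fixed sender at -y, sliding receiver at +y. Two guide lips on the bed, 36 mm apart inside, 8 mm high, run along y.
- sender_head (a point): centre of the fixed sender head at the -y end, 100 mm above the bench (meter y = -92.5 mm): a box 36 mm wide in meter x, 45 mm long in y, 40 mm tall, its lens face 22.5 mm to +y. On the bed under it is the fixed steel jaw, 34 mm wide, up to 50 mm above the bench, face at meter y = -60 mm. Axes as the meter's.
- receiver_slide (a joint): slide of the receiver along the bed, m: 0 is fully open (its jaw face at meter y = +80 mm), and it grows as the receiver moves towards the sender (meter -y direction). It is 0.080 when the gauge block is pinched between both jaws. It slides stiffly (about 3 N of friction) and stays where it is left.
- receiver_head (a point): centre of the receiver's head at the +y end, 100 mm above the bench: a box 36 mm wide in meter x, 45 mm long in y, 40 mm tall, free above and at its sides; grip it across the 36 mm from above or push it from behind. Under it a post (20 x 26 mm) stands on the jaw. Its lens face stands 10 mm back from the jaw face. Axes as the meter's.
- receiver: the sliding receiver: head, post and, under them, a steel jaw 34 mm wide, 45 mm long, up to 50 mm above the bench. Origin in the plane of the jaw's face (the end that closes on the gauge block), on the meter's centre line at bench height; axes as the meter's, the jaw extends to +y.
- gauge: loose bright steel gauge block, 30 x 60 x 20 mm (x, y, z), 0.28 kg, lying on the bed between the guide lips and between the two jaws, its 60 mm length along the beam. Origin at the centre of its underside, 16 mm above the bench. It slides along between the lips when the receiver pushes it.
- beam (a point): the point on the light beam midway between the two heads when the gap is set: meter x = 0, y = -30 mm, 100 mm above the bench; the heads' lens faces are then 80 mm apart. Axes as the meter's, beam along y.
- cell: glass reference cell standing upright, 20 (x) x 36 (y) x 80 mm tall, 0.10 to 0.18 kg, with a 5 mm aluminium foot and a black plug (12 x 14 x 4 mm) on top. Origin: centre of its underside, z up. The narrow faces, 36 mm apart, looking along its +y and -y, are frosted; the broad ones, 20 mm apart, looking along +x and -x, are clear. Light goes through along x.
- cell_mid (a point): the middle of the cell, 40 mm above its underside. Axes as the cell's.
- cell_frosted: the cell's two whitish frosted end walls (20 mm wide, 5 to 80 mm above the underside): the only faces to grip. Origin and axes as the cell's.
- cell_windows: the cell's two clear broad walls, 26 mm wide between the frosted walls: not to be touched with the fingers. Origin and axes as the cell's.
- rest: black rubber pad 70 x 70 x 12 mm fixed to the bench, on which the cell stands. Origin at the centre of its underside.
- spray_can: bystander: spray can standing on the bench, 54 mm across, 170 mm tall. Origin at the centre of its underside.
- wrench: bystander: steel wrench 170 mm long lying flat on the bench. Origin near its middle, underneath; it lies along its x.
- disc: bystander: black grinding disc 114 mm across, 10 mm thick, lying flat. Origin at the centre of its underside.
- tin: bystander: small open dark tin, 70 mm across, 60 mm tall. Origin at the centre of its underside.
There are look-alikes about, which are no part of the job. What is shaped like the cell but yellow is not meant. What is shaped like the gauge but turquoise is not meant.

How it is judged:
By the outcome, as a careful person would: the job done as asked, in the order asked, and still so for the second after the job is handed in, while the arm keeps its last pose, push and grip.
It also fails if it takes over 54 s, if anything falls off the work surface, if the arm or the gripper's body presses on something with over 40 N, if the wrist force passes 120 N, or if a joint passes its speed limit or range.

## Robot

A 6-joint arm with a two-finger parallel gripper is mounted at the origin on the work surface. World frame = base frame: x ahead of the robot, y to its left, z up, the work surface at z = 0. Lengths are in m, angles in rad, forces in N, time in s.
With the tool pointing down it reaches from about 0.3 to 0.775 m from the base axis. Payload 14.6 kg.
Tool frame: the origin (TCP) lies on the front face of the gripper's body, between the roots of the fingers; the fingertips stand 73 mm ahead of it and the grasp point (between the pads) lies 54 mm ahead of it; z points along the fingers, y is the line along which they close (so a half turn about z gives the same grasp; the last joint's range is limited). The gripper opens to 85 mm and grips with 20 to 120 N. Pads are 22 mm wide; open, the fingers measure 114 mm over their backs; the gripper's body (76 mm by 85 mm) begins 54 mm behind the grasp point. The pads swing forward as they close: fully open they stand 13 mm farther back than shut.
Start: joints at [-1.362, 0.3, 1.521, -0, 1.321, -0.067], TCP at [0.15, -0.529, 0.304] pointing down, gripper open.
Joint ranges: [-3.03, 3.03], [-0.79, 2.21], [0.23, 2.52], [-1.04, 4.18], [0, 3.07], [-2.55, 2.55]. Speed limits (rad/s): [2.22, 2.22, 2.57, 3.14, 3.14, 3.14].

## Interface

Orientations are given as a 3x3 rotation matrix whose columns are the frame's x, y, z axes.
In Python, from rig import monitor, viewer, env gives the robot as it stands.
- The arm moves only by the tool servo_tool, never from a script. Its argument "series" is a list of rows, each an object of numbers: "x", "y", "z": the shift along the world's x, y, z normalised to -1 to 1, where 1 is 0.75 m; "spin": the turn about the world's z normalised to -1 to 1, where 1 is pi rad; "claw": the gripper command: -1 is fully open, 1 is shut, values between are in proportion. In form: [{"x": .., "y": .., "z": .., "spin": .., "claw": ..}, ...]. A call has 1 to 12 rows; each row is the pose to reach, as a shift and turn from the pose commanded when the call began, turning the shorter way round; what a row does not reach only later rows make up. A row lasts 1/8 s, in which the tool goes at most 62.5 mm and 10.7 degrees, less where a joint would pass 70% of its speed; a pose out of reach is approached as far as the arm can. A call with a number of a shift or a turn outside -1 to 1 is refused whole. A call with a gripper value outside its range is refused whole. The fingers move at their own pace and stop on an object; "squeeze" is the grip in N (left out, the last holds). Time passes only in rows, so rows that repeat a pose let the fingers close. It gives the time, the measured TCP pose, the force, the opening and the grip force at its end, in the units of the state.
- monitor.sense(): the state, without advancing time (a new reading comes with each control period).
- viewer.read_camera(name): name is "side" or "top" or "wrist"; returns a dict with "pixels" (384x512x3 uint8, blue, green, red), "z_map" (384x512 float32, m along the optical axis (not along the pixel's ray), 0 where there is no reading), "K" (3x3 intrinsics, pixels), "view" (4x4, takes a point from world to camera coordinates). Camera axes: x right, y down, z forward; pixel columns grow to the right and rows downward; lengths in m; the calibration is good to about 2 mm. The wrist camera is an equidistant fisheye: a pixel r from the principal point sees the ray r / f radians off the axis. A picture is of the moment at which its call begins.
- env.job_done(): hands the job in; it is judged then, once.
The state is a dict: "time": time; "joint_positions": joint angles; "dq": joint speeds; "joint_efforts": joint torques, N m; "ee_pos": TCP position; "eef_rot": TCP orientation; "ft_force": force on the tool from outside, world axes, zero at the start; "torque": the same for the moment, N m; "finger_gap": opening from 0.0 (shut) to 1.0 (fully open); "gripper_force": force on a finger pad.
Only numpy, scipy, OpenCV 4.12 (cv2) and the standard library are available. Lean on these libraries where they do the work, as an engineer would, in place of code of your own. Each camera call takes 0.05 s, during which the arm holds its last target. There are 200 camera calls.

## Working session

There is one attempt and no reset: what is moved stays moved. The work goes in short steps, Python scripts to look and compute and a tool call to move; the robot and the scene stay as the last step left them, time stands still between calls to the robot, and variables do not carry over. Pictures are saved under pics/ and viewed, at most 10 in all, crops included, and the job is handed in when it is done.

Besides the shell and the picture viewer there is one more tool, called after "Request:" by a JSON object that holds its "api" and its "payload", one argument or row to a line. servo_tool: Moves the arm, as the interface text tells. Scaled input: -1 to 1 covers 0.75 m each way for a shift and pi rad each way for a turn. Its arguments: {"type":"object","properties":{"series":{"type":"array","items":{"type":"object","properties":{"x":{"type":"number","minimum":-1,"maximum":1},"y":{"type":"number","minimum":-1,"maximum":1},"z":{"type":"number","minimum":-1,"maximum":1},"spin":{"type":"number","minimum":-1,"maximum":1},"claw":{"type":"number"}}}},"squeeze":{"type":"number"}},"required":["series"]}

```bash
mkdir -p pics
cat > h.py <<'E'
import numpy as np, cv2, pickle
def grab(names=("top","side")):
    from rig import viewer
    d={n:viewer.read_camera(n) for n in names}
    return d
def cloud(c):
    K=np.array(c["K"]);z=c["z_map"];v,u=np.mgrid[:384,:512]
    p=np.stack([(u-K[0,2])/K[0,0]*z,(v-K[1,2])/K[1,1]*z,z,np.ones_like(z)],-1)
    P=p@np.linalg.inv(c["view"]).T
    P[z==0]=np.nan
    return P[...,:3]
E
python3 - <<'E'
from h import *
from rig import monitor
d=grab();pickle.dump(d,open('d0.pkl','wb'))
a=np.hstack([d["top"]["pixels"],d["side"]["pixels"]])
for n in d:
    cv2.imwrite(f'pics/{n}0.png',cv2.resize(d[n]["pixels"],(800,600)))
    print(n,d[n]["K"],d[n]["view"])
print(monitor.sense())
E
```

```text
top [[354.01109762   0.         251.21821049]
 [  0.         354.01109762 186.89003648]
 [  0.           0.           1.        ]] [[-0.02806962 -0.99906305  0.03294112 -0.03972564]
 [-0.99198355  0.02377857 -0.12410966  0.58752323]
 [ 0.12321008 -0.03616076 -0.99172157  0.96716124]
 [ 0.          0.          0.          1.        ]]
side [[405.51984154   0.         256.51281527]
 [  0.         405.51984154 191.26748406]
 [  0.           0.           1.        ]] [[ 9.99153905e-01 -4.11172346e-02  9.19890653e-04 -5.99250517e-01]
 [-2.56623866e-02 -6.40765680e-01 -7.67307490e-01  6.70612697e-02]
 [ 3.21389965e-02  7.66634669e-01 -6.41278698e-01  1.18919874e+00]
 [ 0.00000000e+00  0.00000000e+00  0.00000000e+00  1.00000000e+00]]
{'time': 0.1, 'joint_positions': array([-1.36159253e+00,  3.00459615e-01,  1.52151885e+00, -1.72649937e-05,
        1.32068860e+00, -6.65936654e-02]), 'dq': array([-0.00100182, -0.00143925, -0.00376231, -0.00057626,  0.00030634,
       -0.00064409]), 'joint_efforts': array([ 2.91315855e-04, -5.44376814e+01, -3.62372053e+01, -1.31349293e-04,
        2.99334242e-03,  3.40478766e-05]), 'ee_pos': array([ 0.14974392, -0.52908934,  0.3033539 ]), 'eef_rot': array([[ 9.62207183e-01,  2.72318343e-01, -2.39497610e-04],
       [ 2.72318443e-01, -9.62206614e-01,  1.04750942e-03],
       [ 5.48098467e-05, -1.07314071e-03, -9.99999423e-01]]), 'ft_force': array([-0.3124276 , -0.63636939,  0.50426398]), 'torque': array([ 0.01122951, -0.01180686,  0.00847542]), 'gripper_force': 0.0, 'finger_gap': 1.0003333897263815}
```

View pics/top0.png

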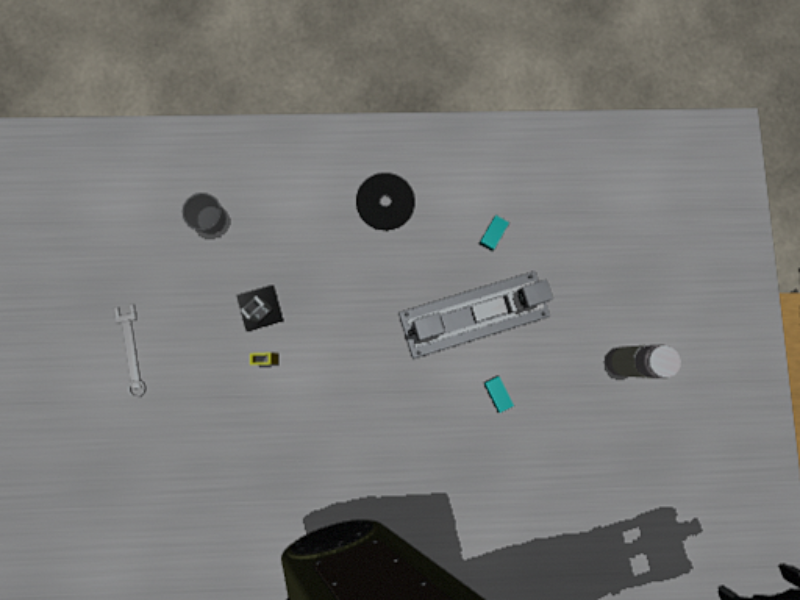

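View pics/side0.png

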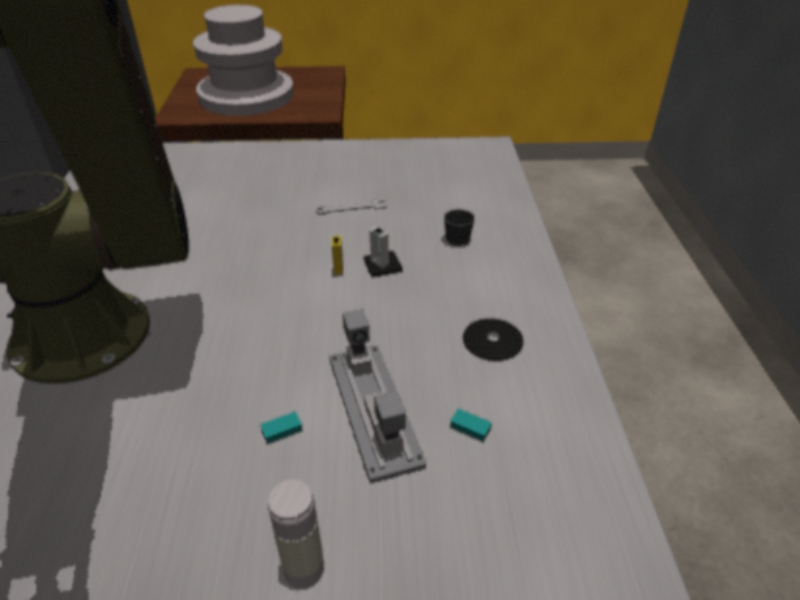

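The top view (800 px scale) shows the meter at (475,315) with heads at (428,326) and (537,293), and the bright gauge on its bed at (490,308). The black pad with the clear cell is at (260,307). Look-alikes are the yellow cell at (264,359) and the turquoise blocks at (494,233) and (498,394). The can is at (645,362), disc at (385,201), tin at (205,215) and wrench at (130,350). The side view agrees: glass cell at (380,247), yellow one at (337,255).

I choose the clear cell on the pad and the bright block on the bed.

Run:
```python
from h import *
d=pickle.load(open('d0.pkl','rb'))
for n in d:
    P=cloud(d[n]); z=P[...,2]
    def blob(lo,hi,x0,x1,y0,y1,t):
        m=(z>lo)&(z<hi)&(P[...,0]>x0)&(P[...,0]<x1)&(P[...,1]>y0)&(P[...,1]<y1)
        k,l,s,c=cv2.connectedComponentsWithStats(m.astype('uint8'))
        for i in range(1,k):
            if s[i,4]<12: continue
            q=P[l==i]; r=cv2.minAreaRect((q[:,:2]*1000).astype(np.float32))
            print(n,t,s[i,4],'px',c[i].round(),'mean',q.mean(0).round(4),'rect',np.round(r[0],1),np.round(r[1],1),round(r[2],1))
    R=(.4,.75,-.4,.45)
    blob(.112,.126,*R,'top120'); blob(.085,.1,*R,'92'); blob(.06,.084,*R,'72');blob(.03,.042,*R,'36');blob(.044,.056,*R,'50');blob(.012,.02,*R,'16');blob(.006,.0115,*R,'9')
a=cv2.resize(d['top']['pixels'][165:235,245:365],None,fx=6,fy=6,interpolation=cv2.INTER_CUBIC)
b=cv2.resize(d['top']['pixels'][170:245,140:200],(440,420*75*440//(60*420*1)*1 if 0 else 420),interpolation=cv2.INTER_CUBIC)
s=cv2.resize(d['side']['pixels'][135:315,200:285],(283,600),interpolation=cv2.INTER_CUBIC)
cv2.imwrite('pics/c1.png',np.hstack([cv2.resize(np.vstack([cv2.resize(a,(440,257)),cv2.resize(b,(440,343))]),(440,600)),s]))
```

```text
top top120 238 px [344. 187.] mean [ 0.5699 -0.294   0.121 ] rect [ 570.2 -294.9] [35.7 46.9] 16.5
top top120 244 px [274. 208.] mean [ 0.519  -0.1102  0.121 ] rect [ 519.4 -111. ] [36.  46.2] 16.4
top 92 16 px [333. 190.] mean [ 0.5661 -0.2731  0.0933] rect [ 564.7 -273.1] [34.   4.3] 13.9
top 92 99 px [161. 196.] mean [0.5609 0.1853 0.0931] rect [561.2 185.8] [20.9 35.3] 44.4
top 92 13 px [166. 229.] mean [0.4745 0.174  0.0859] rect [474.9 173.7] [10.6 10.5] 25.2
top 72 17 px [136. 143.] mean [0.7151 0.2623 0.0617] rect [714.7 262.5] [ 6.3 33.2] 41.5
top 72 29 px [166. 198.] mean [0.5574 0.1782 0.0708] rect [557.5 178.5] [15. 40.] 66.7
top 72 78 px [167. 229.] mean [0.4741 0.1736 0.0783] rect [474.9 174.3] [35.1 18.7] 89.2
top 36 23 px [122. 138.] mean [0.7356 0.3091 0.0353] rect [731.1 307. ] [36.7  7.7] 17.5
top 36 14 px [139. 144.] mean [0.7177 0.2622 0.036 ] rect [718.8 261.3] [ 5.8 33.9] 48.1
top 36 235 px [314. 197.] mean [ 0.5533 -0.2315  0.0374] rect [ 553.8 -233.6] [31.5 66.9] 13.6
top 36 15 px [169. 198.] mean [0.5615 0.1768 0.0358] rect [559.6 177.2] [16.3 37.9] 71.9
top
[... 4122 characters left out ...]
36 0.4215 0.0084] rect [493.  422.8] [161.3  39.8] 6.9
side 9 14 px [291. 155.] mean [0.7308 0.2596 0.0091] rect [729.2 258.2] [ 8.5 35. ] 75.5
side 9 39 px [248. 174.] mean [0.5779 0.1593 0.0092] rect [574.5 161.4] [66.2 18.3] 22.7
side 9 211 px [304. 217.] mean [ 0.7339 -0.0508  0.0087] rect [730.9 -49.4] [104.3  38. ] 89.9
side 9 34 px [299. 277.] mean [ 0.694  -0.2638  0.0088] rect [ 694.1 -264. ] [10.7 58.5] 67.1
side 9 13 px [184. 277.] mean [ 0.4091 -0.2546  0.0089] rect [ 409.5 -253.1] [21.8  5.4] 27.4
side 9 32 px [262. 301.] mean [ 0.5998 -0.3309  0.0091] rect [ 598. -331.] [51.8  4.1] 15.5
side 9 22 px [242. 306.] mean [ 0.5532 -0.3433  0.0089] rect [ 553.5 -343.1] [30.6  4.3] 9.3
```

View pics/c1.png

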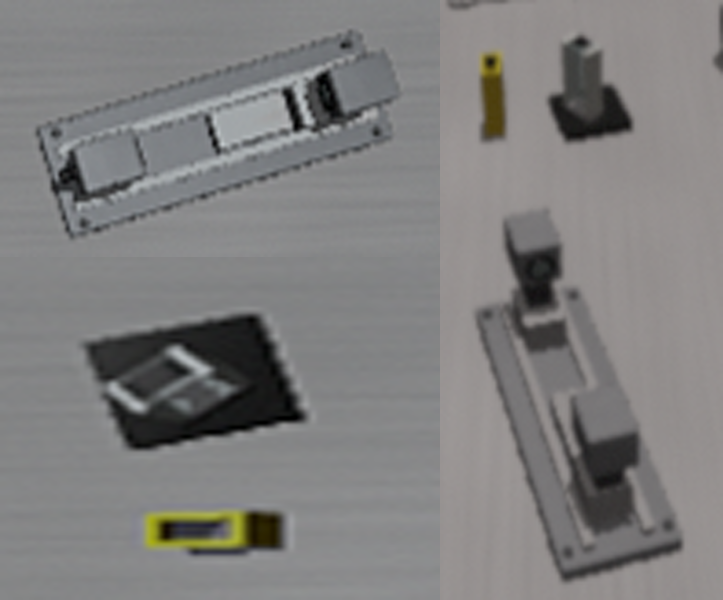

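The crop confirms the glass cell has two whitish end walls at (125,392) and (190,360), so its frosted axis lies at about -46° in the world. The yellow cell at (200,530) is rejected. The left head measures y ≈ +97 mm in the meter frame, so it is the receiver with slide ≈ 0.015. The right head is at -92.5 mm, which makes it the sender.

Next I move above the receiver.

Request:
{"api": "servo_tool", "payload": {
  "series": [
    {"x":0.493,"y":0.556,"z":-0.07,"spin":0.498,"claw":-1},
    {"x":0.493,"y":0.556,"z":-0.07,"spin":0.498,"claw":-1},
    {"x":0.493,"y":0.556,"z":-0.07,"spin":0.498,"claw":-1},
    {"x":0.493,"y":0.556,"z":-0.07,"spin":0.498,"claw":-1},
    {"x":0.493,"y":0.556,"z":-0.07,"spin":0.498,"claw":-1},
    {"x":0.493,"y":0.556,"z":-0.07,"spin":0.498,"claw":-1},
    {"x":0.493,"y":0.556,"z":-0.07,"spin":0.498,"claw":-1},
    {"x":0.493,"y":0.556,"z":-0.07,"spin":0.498,"claw":-1},
    {"x":0.493,"y":0.556,"z":-0.07,"spin":0.498,"claw":-1},
    {"x":0.493,"y":0.556,"z":-0.07,"spin":0.498,"claw":-1},
    {"x":0.493,"y":0.556,"z":-0.07,"spin":0.498,"claw":-1},
    {"x":0.493,"y":0.556,"z":-0.07,"spin":0.498,"claw":-1}
  ]
}}

```text
time: 1.6
ee_pos: [0.519, -0.1132, 0.2515]
eef_rot: [[-0.264, 0.964, 0.0], [0.964, 0.264, -0.0], [-0.0, 0.0, -1.0]]
ft_force: [-0.0, 0.2, -0.4]
finger_gap: 1.001
gripper_force: 0.0
```

```bash
cat >> h.py <<'E'
def wcloud(c):
    K=np.array(c["K"]);z=c["z_map"];v,u=np.mgrid[:384,:512]
    a=(u-K[0,2])/K[0,0];b=(v-K[1,2])/K[1,1];r=np.hypot(a,b)+1e-9
    t=np.tan(np.minimum(r,1.5))/r
    P=np.stack([a*t*z,b*t*z,z,np.ones_like(z)],-1)@np.linalg.inv(c["view"]).T
    P[(z==0)|(r>1.4)]=np.nan
    return P[...,:3]
E
python3 - <<'E'
from h import *
c=grab(["wrist"])["wrist"]
cv2.imwrite('pics/w1.png',c["pixels"])
P=wcloud(c);z=P[...,2]
def b(lo,hi,t):
    m=((z>lo)&(z<hi)&(P[...,0]>.45)&(P[...,0]<.65)&(P[...,1]<0)&(P[...,1]>-.4)).astype('uint8')
    k,l,s,cc=cv2.connectedComponentsWithStats(m)
    for i in range(1,k):
        if s[i,4]<60: continue
        q=P[l==i]; r=cv2.minAreaRect((q[:,:2]*1000).astype(np.float32)); print(t,s[i,4],cc[i].round(),q.mean(0).round(4),np.round(r[0],1),np.round(r[1],1),round(r[2],1))
b(.115,.126,'head');b(.045,.056,'jaw');b(.03,.042,'gauge');b(.013,.02,'bed')
E
```

```text
head 2917 [255. 198.] [ 0.5187 -0.1068  0.1194] [ 519.1 -107.9] [36.3 43.7] 15.2
jaw 206 [254. 315.] [ 0.5623 -0.2648  0.0489] [ 563.1 -266.1] [32.6 10.3] 16.1
gauge 1386 [254. 283.] [ 0.553  -0.2298  0.0356] [ 553.  -231.3] [32.5 67.4] 15.3
bed 6259 [253. 213.] [ 0.5324 -0.1592  0.0157] [ 539.9 -184. ] [ 90.6 227.7] 15.4
bed 959 [252. 245.] [ 0.5405 -0.1922  0.0158] [ 548.9 -216.5] [36.6 96.4] 14.9
```

View pics/w1.png

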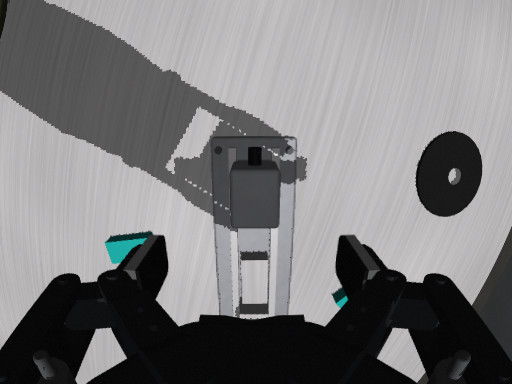

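The wrist view shows the receiver head at (255,198), centred between the open fingers, with the gauge at (254,283) on the bed. All estimates agree within 2–3 mm. I descend and grip gently.

Request:
{"api": "servo_tool", "payload": {
  "series": [
    {"x":0.001,"y":0.002,"z":-0.06,"spin":0,"claw":-1},
    {"x":0.001,"y":0.002,"z":-0.122,"claw":-1},
    {"x":0.001,"y":0.002,"z":-0.122,"claw":-1},
    {"x":0.001,"y":0.002,"z":-0.122,"claw":0},
    {"x":0.001,"y":0.002,"z":-0.122,"claw":0.1},
    {"x":0.001,"y":0.002,"z":-0.122,"claw":0.4},
    {"x":0.001,"y":0.002,"z":-0.122,"claw":0.4},
    {"x":0.001,"y":0.002,"z":-0.122,"claw":0.4},
    {"x":0.001,"y":0.002,"z":-0.122,"claw":0.4},
    {"x":0.001,"y":0.002,"z":-0.122,"claw":0.4}
  ],
  "squeeze": 40
}}

```text
$.series[1]: bad value
```

Request:
{"api": "servo_tool", "payload": {
  "series": [
    {"x":0.001,"y":0.002,"z":-0.06,"spin":0,"claw":-1},
    {"x":0.001,"y":0.002,"z":-0.122,"spin":0,"claw":-1},
    {"x":0.001,"y":0.002,"z":-0.122,"spin":0,"claw":-1},
    {"x":0.001,"y":0.002,"z":-0.122,"spin":0,"claw":0},
    {"x":0.001,"y":0.002,"z":-0.122,"spin":0,"claw":0.1},
    {"x":0.001,"y":0.002,"z":-0.122,"spin":0,"claw":0.4},
    {"x":0.001,"y":0.002,"z":-0.122,"spin":0,"claw":0.4},
    {"x":0.001,"y":0.002,"z":-0.122,"spin":0,"claw":0.4},
    {"x":0.001,"y":0.002,"z":-0.122,"spin":0,"claw":0.4},
    {"x":0.001,"y":0.002,"z":-0.122,"spin":0,"claw":0.4}
  ],
  "squeeze": 40
}}

```text
time: 2.9
ee_pos: [0.5206, -0.1109, 0.1614]
eef_rot: [[-0.266, 0.964, 0.002], [0.964, 0.266, -0.001], [-0.001, 0.001, -1.0]]
ft_force: [-3.0, -0.7, 9.0]
finger_gap: 0.414
gripper_force: 40.0
```

Request:
{"api": "servo_tool", "payload": {
  "series": [
    {"x":0.002,"y":-0.007,"z":0,"spin":0,"claw":0.4},
    {"x":0.004,"y":-0.014,"z":0,"spin":0,"claw":0.4},
    {"x":0.006,"y":-0.021,"z":0,"spin":0,"claw":0.4},
    {"x":0.008,"y":-0.028,"z":0,"spin":0,"claw":0.4},
    {"x":0.01,"y":-0.035,"z":0,"spin":0,"claw":0.4},
    {"x":0.012,"y":-0.042,"z":0,"spin":0,"claw":0.4},
    {"x":0.0135,"y":-0.049,"z":0,"spin":0,"claw":0.4},
    {"x":0.0155,"y":-0.056,"z":0,"spin":0,"claw":0.4},
    {"x":0.0175,"y":-0.063,"z":0,"spin":0,"claw":0.4},
    {"x":0.0195,"y":-0.07,"z":0,"spin":0,"claw":0.4},
    {"x":0.0195,"y":-0.07,"z":0,"spin":0,"claw":0.4}
  ]
}}

```text
time: 4.28
ee_pos: [0.5353, -0.1638, 0.1614]
eef_rot: [[-0.266, 0.964, 0.002], [0.964, 0.266, -0.001], [-0.002, 0.001, -1.0]]
ft_force: [-2.4, -3.8, 6.7]
finger_gap: 0.416
gripper_force: 39.8
```

Request:
{"api": "servo_tool", "payload": {
  "series": [
    {"x":0.0005,"y":-0.002,"z":0,"spin":0,"claw":0.4},
    {"x":0.001,"y":-0.004,"z":0,"spin":0,"claw":0.4},
    {"x":0.0017,"y":-0.006,"z":0,"spin":0,"claw":0.4},
    {"x":0.0022,"y":-0.008,"z":0,"spin":0,"claw":0.4},
    {"x":0.0028,"y":-0.01,"z":0,"spin":0,"claw":0.4},
    {"x":0.0028,"y":-0.01,"z":0,"spin":0,"claw":0.4}
  ]
}}

```text
time: 5.03
ee_pos: [0.5372, -0.1709, 0.1614]
eef_rot: [[-0.266, 0.964, 0.001], [0.964, 0.266, -0.001], [-0.001, 0.001, -1.0]]
ft_force: [-4.9, -0.0, 9.3]
finger_gap: 0.416
gripper_force: 40.0
```

Request:
{"api": "servo_tool", "payload": {
  "series": [
    {"x":0.0004,"y":-0.0013,"z":0,"spin":0,"claw":0.4},
    {"x":0.0007,"y":-0.0026,"z":0,"spin":0,"claw":0.4},
    {"x":0.0007,"y":-0.0026,"z":0,"spin":0,"claw":0.4}
  ]
}}

```text
time: 5.4
ee_pos: [0.5377, -0.1726, 0.1614]
eef_rot: [[-0.266, 0.964, 0.001], [0.964, 0.266, -0.0], [-0.001, 0.001, -1.0]]
ft_force: [-5.2, 2.5, 8.7]
finger_gap: 0.418
gripper_force: 40.1
```

Request:
{"api": "servo_tool", "payload": {
  "series": [
    {"x":0.0004,"y":-0.0013,"z":0,"spin":0,"claw":0.4},
    {"x":0.0007,"y":-0.0026,"z":0,"spin":0,"claw":0.4},
    {"x":0.0007,"y":-0.0026,"z":0,"spin":0,"claw":0.4}
  ]
}}

```text
time: 5.78
ee_pos: [0.5382, -0.1745, 0.1614]
eef_rot: [[-0.266, 0.964, 0.001], [0.964, 0.266, -0.0], [-0.001, 0.001, -1.0]]
ft_force: [-5.2, 2.1, 10.1]
finger_gap: 0.416
gripper_force: 40.1
```

Request:
{"api": "servo_tool", "payload": {
  "series": [
    {"x":0.0004,"y":-0.0013,"z":0,"spin":0,"claw":0.4},
    {"x":0.0004,"y":-0.0013,"z":0,"spin":0,"claw":0.4}
  ]
}}

```text
time: 6.02
ee_pos: [0.5385, -0.1755, 0.1614]
eef_rot: [[-0.266, 0.964, 0.001], [0.964, 0.266, -0.0], [-0.001, 0.001, -1.0]]
ft_force: [-4.9, 2.4, 8.8]
finger_gap: 0.417
gripper_force: 40.2
```

Request:
{"api": "servo_tool", "payload": {
  "series": [
    {"x":0.0004,"y":-0.0013,"z":0,"spin":0,"claw":0.4},
    {"x":0.0004,"y":-0.0013,"z":0,"spin":0,"claw":0.4}
  ]
}}

```text
time: 6.28
ee_pos: [0.5386, -0.1759, 0.1614]
eef_rot: [[-0.267, 0.964, 0.0], [0.964, 0.267, 0.001], [0.001, 0.0, -1.0]]
ft_force: [-7.7, 9.1, 11.8]
finger_gap: 0.416
gripper_force: 40.5
```

Contact felt: the force along the slide rose from about 3.7 to 11 N while the motion stopped. I press a bit more.

Request:
{"api": "servo_tool", "payload": {
  "series": [
    {"x":0.0004,"y":-0.0013,"z":0,"spin":0,"claw":0.4},
    {"x":0.0004,"y":-0.0013,"z":0,"spin":0,"claw":0.4},
    {"x":0.0004,"y":-0.0013,"z":0,"spin":0,"claw":0.4}
  ]
}}

```text
time: 6.65
ee_pos: [0.5387, -0.176, 0.1614]
eef_rot: [[-0.267, 0.964, -0.001], [0.964, 0.267, 0.002], [0.002, -0.0, -1.0]]
ft_force: [-11.7, 16.1, 15.3]
finger_gap: 0.414
gripper_force: 40.9
```

Request:
{"api": "servo_tool", "payload": {
  "series": [
    {"x":0,"y":0,"z":0,"spin":0,"claw":-1},
    {"x":0,"y":0,"z":0,"spin":0,"claw":-1},
    {"x":0,"y":0,"z":0,"spin":0,"claw":-1},
    {"x":0,"y":0,"z":0,"spin":0,"claw":-1},
    {"x":0,"y":0,"z":0,"spin":0,"claw":-1},
    {"x":0,"y":0,"z":0.05,"spin":0,"claw":-1},
    {"x":0,"y":0,"z":0.12,"spin":0,"claw":-1},
    {"x":0,"y":0,"z":0.18,"spin":0,"claw":-1},
    {"x":0,"y":0,"z":0.18,"spin":0,"claw":-1}
  ]
}}

```text
time: 7.78
ee_pos: [0.5396, -0.1778, 0.2985]
eef_rot: [[-0.266, 0.964, 0.006], [0.964, 0.266, -0.002], [-0.004, 0.005, -1.0]]
ft_force: [-0.0, 0.2, -0.5]
finger_gap: 0.999
gripper_force: 0.0
```

Request:
{"api": "servo_tool", "payload": {
  "series": [
    {"x":0.028,"y":0.485,"z":0,"spin":-0.335,"claw":-1},
    {"x":0.028,"y":0.485,"z":0,"spin":-0.335,"claw":-1},
    {"x":0.028,"y":0.485,"z":0,"spin":-0.335,"claw":-1},
    {"x":0.028,"y":0.485,"z":0,"spin":-0.335,"claw":-1},
    {"x":0.028,"y":0.485,"z":0,"spin":-0.335,"claw":-1},
    {"x":0.028,"y":0.485,"z":0,"spin":-0.335,"claw":-1},
    {"x":0.028,"y":0.485,"z":0,"spin":-0.335,"claw":-1},
    {"x":0.028,"y":0.485,"z":-0.03,"spin":-0.335,"claw":-1},
    {"x":0.028,"y":0.485,"z":-0.06,"spin":-0.335,"claw":-1},
    {"x":0.028,"y":0.485,"z":-0.06,"spin":-0.335,"claw":-1},
    {"x":0.028,"y":0.485,"z":-0.06,"spin":-0.335,"claw":-1}
  ]
}}

```text
time: 9.15
ee_pos: [0.5601, 0.1862, 0.2504]
eef_rot: [[0.705, 0.709, 0.0], [0.709, -0.705, 0.0], [0.0, 0.0, -1.0]]
ft_force: [0.4, 0.6, 0.6]
finger_gap: 1.0
gripper_force: 0.0
```

Run:
```python
from h import *
d=grab(["wrist","top","side"]);pickle.dump(d,open('d1.pkl','wb'))
c=d["wrist"]
cv2.imwrite('pics/w2.png',np.vstack([cv2.resize(c["pixels"],(512,384))[100:384],cv2.resize(c["pixels"][130:270,180:330],(512,300))[:300]]))
for n in d:
    P=(wcloud if n=="wrist" else cloud)(d[n]);z=P[...,2]
    for lo,hi in((.0945,.1),(.09,.0945),(.08,.0945),(.01,.0145)):
        m=((z>lo)&(z<hi)&(abs(P[...,0]-.565)<.05)&(abs(P[...,1]-.188)<.05))
        q=P[m]
        if len(q)>8:
            r=cv2.minAreaRect((q[:,:2]*1000).astype(np.float32));print(n,lo,len(q),q.mean(0).round(4),np.round(r[0],1),np.round(r[1],1),round(r[2],1))
# receiver check
for n in("top","side"):
    P=cloud(d[n]);z=P[...,2]
    for x0,y0 in((.537,-.175),(.5705,-.295)):
        q=P[(z>.112)&(z<.127)&(np.hypot(P[...,0]-x0,P[...,1]-y0)<.04)]
        r=cv2.minAreaRect((q[:,:2]*1000).astype(np.float32));print(n,'head',np.round(r[0],1),np.round(r[1],1))
```

```text
wrist 0.0945 224 [0.5615 0.1888 0.0953] [561.5 188.6] [12.7 13.5] 44.6
wrist 0.09 644 [0.5621 0.1889 0.0914] [561.5 188.6] [20.5 36.1] 41.9
wrist 0.08 845 [0.5627 0.1895 0.09  ] [561.5 188.6] [20.6 36.1] 41.9
wrist 0.01 2762 [0.576  0.2006 0.0118] [568.4 192.6] [70.4 70.6] 15.3
top 0.0945 19 [0.5632 0.1817 0.0967] [564.5 180.9] [12.9 26.6] 53.9
top 0.09 29 [0.5665 0.1777 0.0924] [565.3 177.1] [24.1 18.1] 8.0
top 0.08 40 [0.5646 0.1771 0.0905] [564.1 182.7] [20.6 26.7] 43.5
top 0.01 195 [0.5707 0.1744 0.0125] [570.1 181.4] [69.8 52.1] 15.2
side 0.0945 15 [0.5614 0.1839 0.0961] [559.7 181.6] [21.6 18. ] 42.5
side 0.09 31 [0.5608 0.183  0.0922] [560.8 186. ] [22.3 37.5] 46.0
side 0.08 66 [0.561  0.1815 0.0883] [561.8 185. ] [22.3 40.5] 46.0
side 0.01 155 [0.5698 0.1824 0.0126] [568.3 190.3] [69.1 74.4] 15.8
top head [ 537.4 -175.9] [35.8 47.5]
top head [ 570.3 -295.1] [35.7 47.1]
side head [ 537.4 -177.4] [36.1 48.5]
side head [ 570.7 -296.1] [36.4 45.4]
```

View pics/w2.png

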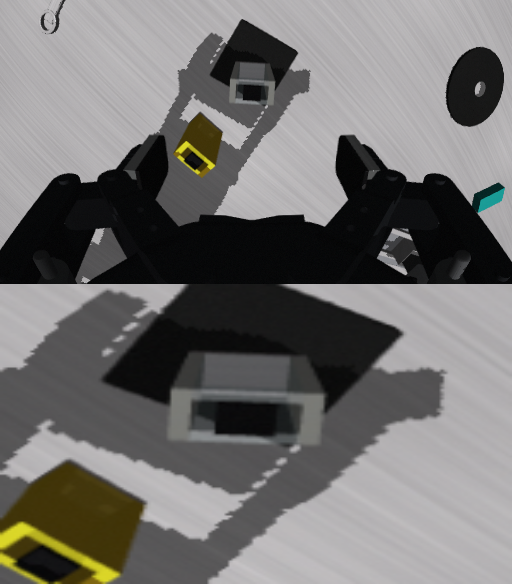

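The wrist view shows the glass cell at (252,190 in the full frame): frosted walls at left and right, towards the fingers, clear faces towards and away from the camera. The yellow cell is at (195,245). The long axis is about -47°, so I turn a further -2°, descend and grip.

Request:
{"api": "servo_tool", "payload": {
  "series": [
    {"x":0.001,"y":0.001,"z":-0.06,"spin":-0.012,"claw":-1},
    {"x":0.001,"y":0.001,"z":-0.11,"spin":-0.012,"claw":-1},
    {"x":0.001,"y":0.001,"z":-0.15,"spin":-0.012,"claw":-1},
    {"x":0.001,"y":0.001,"z":-0.169,"spin":-0.012,"claw":-1},
    {"x":0.001,"y":0.001,"z":-0.169,"spin":-0.012,"claw":-1},
    {"x":0.001,"y":0.001,"z":-0.169,"spin":-0.012,"claw":-0.3},
    {"x":0.001,"y":0.001,"z":-0.169,"spin":-0.012,"claw":-0.1},
    {"x":0.001,"y":0.001,"z":-0.169,"spin":-0.012,"claw":0},
    {"x":0.001,"y":0.001,"z":-0.169,"spin":-0.012,"claw":0}
  ],
  "squeeze": 30
}}

```text
time: 10.42
ee_pos: [0.5608, 0.187, 0.1234]
eef_rot: [[0.732, 0.682, 0.0], [0.682, -0.732, 0.0], [0.0, 0.0, -1.0]]
ft_force: [0.2, 0.5, 0.1]
finger_gap: 0.497
gripper_force: 0.0
```

Run:
```python
from h import *
d=grab(["wrist","side"])
cv2.imwrite('pics/w3.png',np.hstack([cv2.resize(d["wrist"]["pixels"][120:320,130:370],(480,400)),cv2.resize(d["side"]["pixels"][110:190,200:265],(320,400))]))
```

```text
(no output)
```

View pics/w3.png

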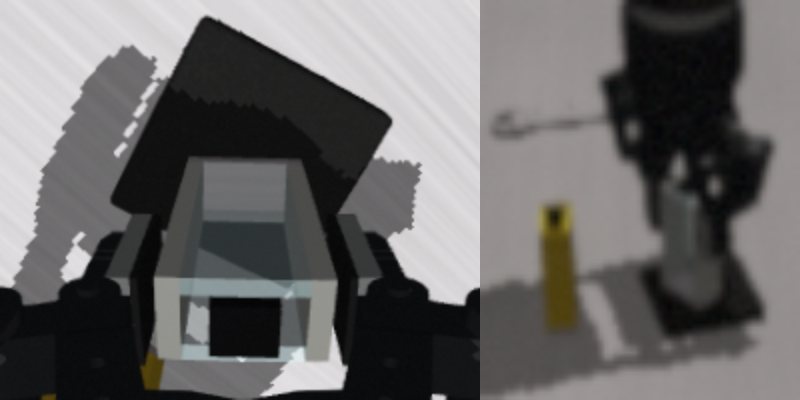

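The fingers straddle the frosted walls (x≈170 and 325) evenly and parallel, clear of the windows. I close them and lift a little.

Request:
{"api": "servo_tool", "payload": {
  "series": [
    {"x":0,"y":0,"z":0,"spin":0,"claw":0.1},
    {"x":0,"y":0,"z":0,"spin":0,"claw":0.2},
    {"x":0,"y":0,"z":0,"spin":0,"claw":0.4},
    {"x":0,"y":0,"z":0,"spin":0,"claw":0.4},
    {"x":0,"y":0,"z":0,"spin":0,"claw":0.4},
    {"x":0,"y":0,"z":0.01,"spin":0,"claw":0.4},
    {"x":0,"y":0,"z":0.03,"spin":0,"claw":0.4},
    {"x":0,"y":0,"z":0.03,"spin":0,"claw":0.4}
  ]
}}

```text
time: 11.52
ee_pos: [0.5612, 0.1872, 0.1474]
eef_rot: [[0.732, 0.682, 0.003], [0.682, -0.732, 0.001], [0.002, 0.001, -1.0]]
ft_force: [-0.6, -0.1, -1.3]
finger_gap: 0.419
gripper_force: 30.0
```

Request:
{"api": "servo_tool", "payload": {
  "series": [
    {"x":0,"y":0,"z":0.06,"spin":0,"claw":0.4},
    {"x":0,"y":0,"z":0.12,"spin":0,"claw":0.4},
    {"x":-0.001,"y":-0.04,"z":0.164,"spin":0.03,"claw":0.4},
    {"x":-0.002,"y":-0.1,"z":0.164,"spin":0.07,"claw":0.4},
    {"x":-0.003,"y":-0.17,"z":0.164,"spin":0.12,"claw":0.4},
    {"x":-0.004,"y":-0.24,"z":0.164,"spin":0.17,"claw":0.4},
    {"x":-0.005,"y":-0.31,"z":0.164,"spin":0.22,"claw":0.4},
    {"x":-0.007,"y":-0.38,"z":0.164,"spin":0.27,"claw":0.4},
    {"x":-0.009,"y":-0.45,"z":0.164,"spin":0.31,"claw":0.4},
    {"x":-0.0096,"y":-0.51,"z":0.164,"spin":0.347,"claw":0.4},
    {"x":-0.0096,"y":-0.55,"z":0.164,"spin":0.347,"claw":0.4},
    {"x":-0.0096,"y":-0.5636,"z":0.164,"spin":0.347,"claw":0.4}
  ]
}}

```text
time: 13.02
ee_pos: [0.5531, -0.2372, 0.2683]
eef_rot: [[-0.264, 0.964, -0.0], [0.964, 0.264, 0.0], [0.0, -0.0, -1.0]]
ft_force: [-0.2, -0.0, -1.6]
finger_gap: 0.423
gripper_force: 30.6
```

Request:
{"api": "servo_tool", "payload": {
  "series": [
    {"x":0,"y":0,"z":0,"spin":0,"claw":0.4},
    {"x":0,"y":0,"z":0,"spin":0,"claw":0.4}
  ]
}}

```text
time: 13.28
ee_pos: [0.5536, -0.2346, 0.2687]
eef_rot: [[-0.267, 0.964, -0.0], [0.964, 0.267, 0.0], [0.0, 0.0, -1.0]]
ft_force: [0.0, -0.1, -1.4]
finger_gap: 0.419
gripper_force: 30.6
```

Run:
```python
from h import *
d=grab(["wrist","top","side"]);pickle.dump(d,open('d2.pkl','wb'))
cv2.imwrite('pics/w4.png',np.hstack([cv2.resize(d["wrist"]["pixels"][120:320,130:370],(420,350)),cv2.resize(d["side"]["pixels"][150:300,190:300],(330,450))[:350]]))
u=np.array([.9637,.267]);v=np.array([-.267,.9637]);
for n in d:
    P=(wcloud if n=="wrist" else cloud)(d[n]);z=P[...,2]
    def f(lo,hi,x0,y0,r0,t):
        q=P[(z>lo)&(z<hi)&(np.hypot(P[...,0]-x0,P[...,1]-y0)<r0)]
        if len(q)<15: return
        r=cv2.minAreaRect((q[:,:2]*1000).astype(np.float32));c=np.array(r[0]);print(n,t,len(q),np.round([c@u,c@v],1),np.round(r[1],1),round(r[2],1),'z',np.round(np.percentile(q[:,2],[2,50,98]),4))
    f(.112,.127,.537,-.177,.035,'rx');f(.112,.127,.5705,-.2955,.035,'tx')
    f(.15,.26,.554,-.2355,.022,'cell');f(.225,.24,.554,-.2355,.022,'celltop');f(.235,.246,.554,-.2355,.022,'plug')
    f(.013,.02,.5457,-.206,.15,'bed');f(.031,.041,.5537,-.235,.035,'gauge')
```

```text
wrist rx 2934 [ 471.1 -311.2] [35.9 46.4] 15.7 z [0.117  0.1196 0.121 ]
wrist cell 8402 [ 470.6 -372.5] [40.4 24.2] 14.3 z [0.1635 0.2306 0.2411]
wrist celltop 4066 [ 470.6 -372.6] [40.4 24. ] 14.3 z [0.2258 0.2361 0.2397]
wrist plug 3336 [ 470.5 -372. ] [40.3 22.6] 14.3 z [0.2353 0.237  0.2414]
wrist bed 8931 [ 450.  -347.9] [236.  269.6] 40.6 z [0.0138 0.0157 0.0197]
wrist gauge 1453 [ 471.8 -372.1] [29.9 54.2] 15.3 z [0.0343 0.0357 0.0372]
top rx 241 [ 470.9 -313.4] [35.9 47.1] 15.1 z [0.1167 0.1212 0.1245]
top bed 1137 [ 491.3 -328.6] [140.5 265.5] 40.7 z [0.0137 0.0172 0.0198]
top gauge 122 [ 471.8 -373.7] [28.8 42.7] 16.8 z [0.0341 0.0373 0.04  ]
side rx 66 [ 458.6 -314.4] [12.  45.2] 14.2 z [0.1124 0.1198 0.1237]
side tx 289 [ 470.9 -437.6] [36.2 45.6] 15.6 z [0.1129 0.1202 0.1226]
side cell 551 [ 471.7 -374.6] [40.1 24.2] 11.9 z [0.1608 0.2099 0.243 ]
side celltop 148 [ 471.7 -374.3] [40.  23.3] 12.4 z [0.2262 0.2351 0.2395]
side plug 105 [ 471.9 -373.3] [39.9 21.6] 11.4 z [0.2354 0.2382 0.2433]
side bed 1353 [ 466.6 -359.4] [214.7 270.2] 56.4 z [0.0136 0.0168 0.0197]
side gauge 80 [ 460.1 -361.9] [54.  26.2] 80.5 z [0.0315 0.0369 0.0404]
```

View pics/w4.png

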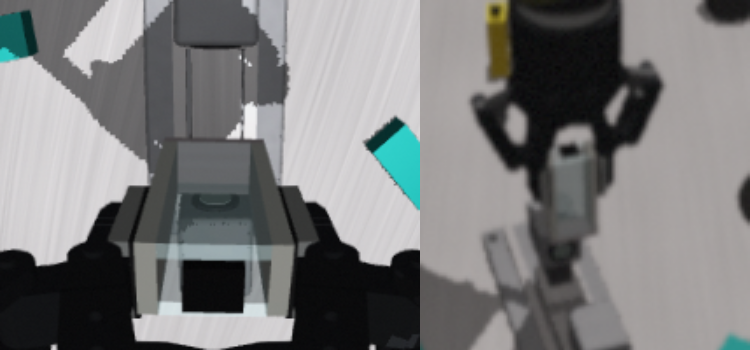

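The wrist crop shows the cell gripped by its frosted walls, black plug at (213,285), square to the meter axis with the receiver at (215,20). The side crop shows it upright above the gap. I lower it.

Request:
{"api": "servo_tool", "payload": {
  "series": [
    {"x":0,"y":-0.001,"z":-0.02,"spin":0,"claw":0.4},
    {"x":0,"y":-0.001,"z":-0.04,"spin":0,"claw":0.4},
    {"x":0,"y":-0.001,"z":-0.06,"spin":0,"claw":0.4},
    {"x":0,"y":-0.001,"z":-0.08,"spin":0,"claw":0.4},
    {"x":0,"y":-0.001,"z":-0.1,"spin":0,"claw":0.4},
    {"x":0,"y":-0.001,"z":-0.115,"spin":0,"claw":0.4},
    {"x":0,"y":-0.001,"z":-0.125,"spin":0,"claw":0.4},
    {"x":0,"y":-0.001,"z":-0.13,"spin":0,"claw":0.4},
    {"x":0,"y":-0.001,"z":-0.13,"spin":0,"claw":0.4},
    {"x":0,"y":-0.001,"z":-0.13,"spin":0,"claw":0.4}
  ]
}}

```text
time: 14.68
ee_pos: [0.5536, -0.2365, 0.1716]
eef_rot: [[-0.266, 0.964, 0.001], [0.964, 0.266, -0.0], [-0.0, 0.001, -1.0]]
ft_force: [0.4, -0.3, -1.0]
finger_gap: 0.415
gripper_force: 30.6
```

Run:
```python
from h import *
d=grab(["wrist","top","side"])
cv2.imwrite('pics/w5.png',np.hstack([cv2.resize(d["wrist"]["pixels"][120:320,130:370],(420,350)),cv2.resize(d["side"]["pixels"][190:300,200:285],(330,427))[:350]]))
u=np.array([.9637,.267]);v=np.array([-.267,.9637]);
for n in d:
    P=(wcloud if n=="wrist" else cloud)(d[n]);z=P[...,2]
    def f(lo,hi,x0,y0,r0,t):
        q=P[(z>lo)&(z<hi)&(np.hypot(P[...,0]-x0,P[...,1]-y0)<r0)]
        if len(q)<15: return
        r=cv2.minAreaRect((q[:,:2]*1000).astype(np.float32));c=np.array(r[0]);print(n,t,len(q),np.round([c@u,c@v],1),np.round(r[1],1),round(r[2],1),'z',np.round(np.percentile(q[:,2],[2,50,98]),4))
    f(.112,.127,.537,-.177,.035,'rx');f(.112,.127,.5705,-.2955,.035,'tx')
    f(.135,.1425,.554,-.2355,.022,'celltop');f(.1425,.148,.554,-.2355,.012,'plug')
from rig import monitor
print(monitor.sense()["ee_pos"],monitor.sense()["ft_force"])
```

```text
wrist rx 9094 [ 471.2 -311.1] [36.3 46.8] 15.3 z [0.1173 0.1196 0.121 ]
wrist tx 266 [ 471.2 -412.4] [34.6  3.3] 14.9 z [0.112  0.114  0.1174]
wrist celltop 3106 [ 470.1 -373.5] [40.7 22.7] 11.5 z [0.1354 0.1393 0.1419]
wrist plug 916 [ 469.4 -372.8] [14.1 13.3] 14.1 z [0.1426 0.1435 0.1446]
top rx 242 [ 470.9 -313.3] [35.9 47.1] 15.1 z [0.1165 0.1211 0.124 ]
side rx 19 [ 479.8 -335.1] [15.8  6.2] 14.4 z [0.1122 0.1146 0.1213]
side tx 286 [ 470.8 -437.8] [36.  45.9] 16.3 z [0.1134 0.1204 0.1228]
side celltop 79 [ 470.6 -377.3] [38.6 21.4] 20.7 z [0.1356 0.1398 0.1423]
side plug 27 [ 468.8 -376.5] [14.1 15.4] 4.0 z [0.143  0.1445 0.146 ]
[ 0.55356951 -0.23651069  0.17144738] [-0.05094672  0.89716473 -2.12750332]
```

View pics/w5.png

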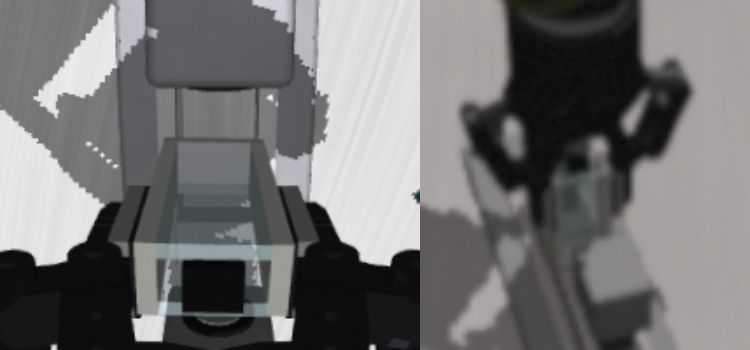

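Request:
{"api": "servo_tool", "payload": {
  "series": [
    {"x":0.0008,"y":0.0008,"z":0,"spin":0,"claw":0.4},
    {"x":0.0008,"y":0.0008,"z":0,"spin":0,"claw":0.4},
    {"x":0.0008,"y":0.0008,"z":0,"spin":0,"claw":0.4},
    {"x":0.0008,"y":0.0008,"z":0,"spin":0,"claw":0.4},
    {"x":0.0008,"y":0.0008,"z":0,"spin":0,"claw":0.4}
  ]
}}

```text
time: 15.45
ee_pos: [0.5541, -0.2359, 0.1711]
eef_rot: [[-0.266, 0.964, -0.0], [0.964, 0.266, 0.0], [0.0, -0.0, -1.0]]
ft_force: [0.2, 0.2, -2.1]
finger_gap: 0.419
gripper_force: 30.6
```

```bash
python3 -c "
from rig import env,monitor
s=monitor.sense();print(s['ee_pos'],s['finger_gap'],s['ft_force']);print(env.job_done())"
```

```text
[ 0.55409056 -0.2358796   0.17112577] 0.4185529187663077 [ 0.1842856   0.24717347 -2.09338935]
the job is handed in; nothing more can be done
None
```

I set the gap by pressing the receiver onto the gauge block with about 19 N. The glass cell is now held by its frosted faces, upright in mid-beam to within about 1–2 mm by the cameras, and the job was handed in at about 15.5 s with no verdict returned.

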